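# Stack and clamp a wire-guide cartridge in its fixture

## Robot

A 7-joint arm with a two-finger parallel gripper is mounted at the origin on the work surface. World frame = base frame: x ahead of the robot, y to its left, z up, the work surface at z = 0. Lengths are in m, angles in rad, forces in N, time in s.
With the tool pointing down it reaches from about 0.4 to 0.875 m from the base axis. Payload 6.5 kg.
Tool frame: the origin (TCP) lies midway between the tips of the shut fingers; the grasp point (between the pads) lies 19 mm behind it; z points along the fingers, y is the line along which they close (so a half turn about z gives the same grasp; the last joint's range is limited). The gripper opens to 88 mm and grips with 3 to 60 N. Pads are 18 mm wide; open, the fingers measure 123 mm over their backs; the gripper's body (75 mm by 187 mm) begins 45 mm behind the grasp point.
Start: joints at [-1.386, 0.536, -0.004, 1.538, 0.003, 1.067, -0.071], TCP at [0.161, 0.63, 0.239] pointing down, gripper open.
Joint ranges: [-2.7, 2.7], [-0.37, 2.16], [-1.27, 1.26], [0.24, 2.4], [-1.31, 4.45], [0.19, 1.91], [-2.76, 2.76]. Speed limits (rad/s): [2.39, 2.39, 3.14, 3.14, 3.14, 3.14, 3.14].

## Interface

Orientations are given as [roll, pitch, yaw] about the fixed x, y, z axes, in that order (R = Rz(yaw) Ry(pitch) Rx(roll)).
In Python, from rig import env gives the robot as it stands.
- The arm moves only by the tool send_rows, never from a script. Its argument "steps" is one flat list of numbers, 5 for each row, row after row: the shift along the tool's x, y, z each as a share of 0.025 m, from -1 to 1, then the turn about the tool's z as a share of 0.1 rad, from -1 to 1, then the opening, from 0 (shut) to 1 (fully open). A call has exactly 8 rows; each row shifts and turns the commanded pose from where the row before left it, along the tool's axes as they then stand; what a row does not reach is not made up. A row lasts 1/12 s, in which the tool goes at most 41.7 mm and 7.16 degrees, less where a joint would pass 70% of its speed; a pose out of reach is approached as far as the arm can. A call with a number of a shift or a turn outside -1 to 1 is refused whole. A call with a gripper value outside its range is refused whole. The fingers move at their own pace and stop on an object; "force" is the grip in N (left out, the last holds). Time passes only in rows, so rows that do not move let the fingers close, or fill a call up. It gives the time, the measured TCP pose, the force, the opening and the grip force at its end, in the units of the state.
- env.sense(): the state, without advancing time (a new reading comes with each control period).
- env.read_camera(name): name is "side" or "top" or "wrist"; returns the picture (420x560x3 uint8, red, green, blue); there is no depth.
- env.camera_params(name): a dict with "fx", "fy", "cx", "cy" (pixels), "R" (3x3) and "t" (3): a world point X has camera coordinates R X + t. Camera axes: x right, y down, z forward; pixel columns grow to the right and rows downward; lengths in m; the calibration is good to about 2 mm. A picture is of the moment at which its call begins: read the wrist's pose just before it. camera_params takes no time and is no camera call; for the wrist camera it gives the pose at the moment of the call.
- env.sign_off(): hands the job in; it is judged then, once.
The state is a dict: "clock": time; "qpos": joint angles; "qd": joint speeds; "joint_torque": joint torques, N m; "tool_pos": TCP position; "ee_rot": TCP orientation; "force": force on the tool from outside, world axes, zero at the start; "torque": the same for the moment, N m; "opening": opening from 0.0 (shut) to 1.0 (fully open); "grasp_force": force on a finger pad.
Only numpy, scipy, OpenCV 4.12 (cv2) and the standard library are available. Lean on these libraries where they do the work, as an engineer would, in place of code of your own. Each camera call takes 0.05 s, during which the arm holds its last target. There are 200 camera calls.

## Task

Slide the black cartridge body along the bed, without lifting it, squarely into the fixture's pocket until it is home against the back stops; then lay the yellow spacer flat and square on it, centred in the pocket, and then the blue disc, hub up, flat and centred on the spacer. Last, turn the red clamp knob counter-clockwise until it clicks past its detent and the arm stays locked over the disc. Leave the other things on the table where they stand.

Things in the scene. Friction and masses are not known exactly. Their poses are not given: they have to be found in the camera images.
- fixture: Fixed fixture, aluminium bed, grey pocket; place and yaw vary. Origin: on the table (z=0) under the pocket's centre; x = direction in which the body is slid in (robot's left, within 0.4 rad), z up. Bed 10 mm thick, x -205..+80, y -75..+75 mm; lug under the clamp to y -120. Side walls: inner faces y = +-47 mm, x -20..+53, straight to 60 mm above the table, then flared out to 67 mm.
- mouth (a point): Centre of the pocket's open mouth, on the bed's top, at fixture x -75 mm, axes as the fixture's. Two grey guides, 46 mm tall over the table, narrow from y = +-69 mm here to +-47 mm at fixture x -20, where the side walls begin.
- stops (a point): Point midway between the two dark back stops, on the bed's top, at fixture x +47 mm (their faces), axes as the fixture's. The stops stand at y 25..47 mm on either side, open between, as tall and flared as the walls.
- pocket (a point): Centre of the pocket on the bed's top (10 mm above the table), axes as the fixture's. Spacer and disc belong centred over it (undersides 40 and 56 mm above the table); the body, home against the stops, has its origin 2 mm beyond it in x.
- cartridge: Cartridge body, a black block 90 x 90 mm, 30 mm tall, 0.45 to 0.75 kg, steel-ringed bore drawn on top. Too wide to grip from above. Starts on the bed before the mouth, 145 to 160 mm from the pocket centre, off-centre by up to 12 mm and turned by up to 0.3 rad; slides on the bed. Origin: centre of its underside, x and y square to its sides, z up.
- spacer: Spacer: yellow H-shaped plate, outline 88 x 88 mm, 16 mm thick, about 0.12 kg. Notches 44 mm wide (in y), 24 mm deep in the middle of its +x and -x edges leave a waist 40 mm wide (in x) to pinch from above, fingers in the notches. Starts flat on the table left or right of the fixture. Origin: centre of its underside, z up. Either end may face the stops.
- disc: Top disc: blue round flange 88 mm in diameter, 10 mm thick, with a black hub 30 mm in diameter standing 22 mm above it (32 mm overall), about 0.15 kg. Starts flat on the table, on the other side from the spacer. Origin: centre of its underside, z up.
- clamp_grip (a point): Grip point of the red swing clamp, on its axis, 100 mm above the table, at fixture y -85 mm; turns with the clamp. The knob is an upright bar 50 mm long in this point's x, 12 mm thick in y, 77 to 105 mm above the table. Below it the arm (14 mm wide, 68 to 77 mm above the table, 2.5 mm over a seated disc's flange) reaches 62 mm from the axis along this point's +x.
- clamp (a joint): Clamp angle, rad: 0 = open at the start (arm points past the back stops, clear of the pocket); grows counter-clockwise from above to the end stop at 1.4 = locked (arm along the fixture's +y, over the disc's flange). A sprung detent at 0.7 resists up to there with at most 0.2 N m, then snaps the knob on to 1.4 and holds it.
- tub: Bystander: small jar with red cap, 38 mm across, 40 mm tall, standing some 90 mm from the spacer's centre on its +x side. Origin: centre of underside.
- roller: Bystander: steel feed roller, upright ring 40 mm across, 30 mm tall, standing some 90 mm from the disc's centre. Origin: centre of underside.
- oiler: Bystander: white bottle, 48 mm across, 150 mm tall. Origin: centre of underside.
- flux: Bystander: green bottle, 52 mm across, 130 mm tall. Origin: centre of underside.
- spool: Bystander: small red reel standing on its flange, 68 mm across, 50 mm tall. Origin: centre of underside.
- wrench: Bystander: steel wrench lying flat near the robot. Origin: under its middle.
- screwdriver: Bystander: screwdriver lying flat near the robot. Origin: under its middle.
There are look-alikes about, which are no part of the job. Leave any pink look-alike of the disc alone. There is more than one size of the spacer; the job needs the smaller.

How it is judged:
By the outcome, as a careful person would: the job done as asked, in the order asked, and still so for the second after the job is handed in, with the robot touching nothing.
It also fails if it takes over 72 s, if anything falls off the work surface, if the arm or the gripper's body presses on something with over 40 N, if the wrist force passes 120 N, or if a joint passes its speed limit or range.

## Working session

There is one attempt and no reset: what is moved stays moved. The work goes in short steps, Python scripts to look and compute and a tool call to move; the robot and the scene stay as the last step left them, time stands still between calls to the robot, and variables do not carry over. Pictures are saved under pics/ and viewed, at most 10 in all, crops included, and the job is handed in when it is done.

Besides the shell and the picture viewer there is one more tool, called after ">>>" in YAML: its name, and indented under it one key for each argument. send_rows: Moves the arm, as the interface text tells. Shift numbers are shares of 0.025 m and turn numbers shares of 0.1 rad, none past 1 either way. Its arguments: {"type":"object","properties":{"steps":{"type":"array","items":{"type":"number"}},"force":{"type":"number"}},"required":["steps"]}

```bash
ls; mkdir -p pics
python3 - <<'E'
from rig import env
import cv2,numpy as np
for n in("top","side"):
    p=env.camera_params(n);print(n,{k:np.round(v,3).tolist() for k,v in p.items()})
    im=env.read_camera(n);cv2.imwrite(f"pics/{n}0.png",im[:,:,::-1])
    cv2.imwrite(f"pics/{n}0b.png",cv2.resize(im[:,:,::-1],(800,600),interpolation=cv2.INTER_CUBIC))
s=env.sense();print(s['clock'],s['tool_pos'],s['ee_rot'])
E
```

```text
pics
top {'fx': 521.854, 'fy': 521.854, 'cx': 274.235, 'cy': 215.237, 'R': [[-0.01, -1.0, 0.006], [-0.986, 0.009, -0.165], [0.165, -0.008, -0.986]], 't': [-0.028, 0.48, 1.201]}
side {'fx': 432.257, 'fy': 432.257, 'cx': 271.271, 'cy': 204.163, 'R': [[0.87, -0.493, -0.002], [-0.315, -0.554, -0.771], [0.379, 0.671, -0.637]], 't': [-0.409, 0.195, 1.061]}
0.1 [0.1611743  0.62913267 0.23794095] [-3.14003992e+00  9.58629908e-05  2.89088494e+00]
```

View pics/top0b.png

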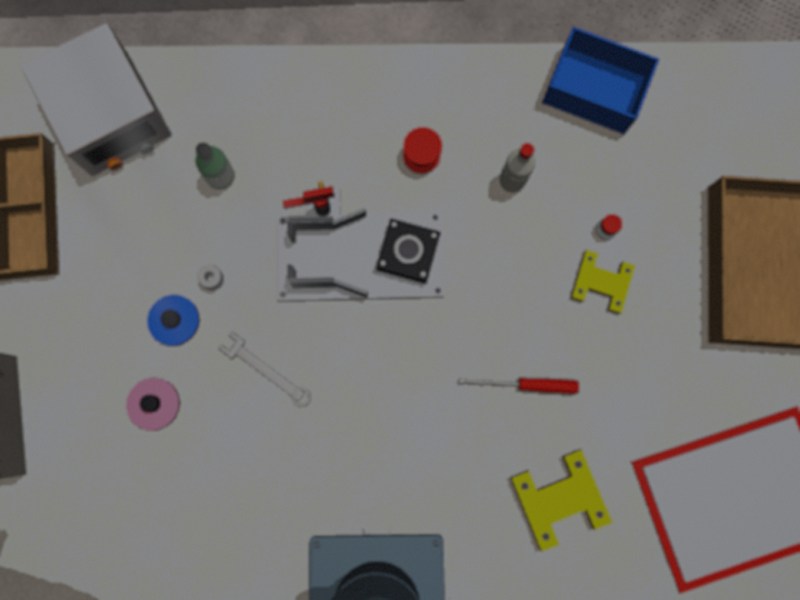

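The top view shows the fixture in the centre (bed about 280-443, 215-300) with its pocket to the left and the cartridge at (408,250). The disc is at (173,320), the small spacer at (603,282), and the knob at about (320,195). Next I'll enlarge the fixture.

```bash
cat > h.py <<'E'
import numpy as np,cv2
from rig import env
def pix2w(p,uv,z):
    uv=np.atleast_2d(np.array(uv,float));d=np.c_[(uv[:,0]-p['cx'])/p['fx'],(uv[:,1]-p['cy'])/p['fy'],np.ones(len(uv))]
    R=np.array(p['R']);t=np.array(p['t']);c=-R.T@t;w=d@R
    return c+w*((z-c[2])/w[:,2])[:,None]
def w2pix(p,X):
    c=np.atleast_2d(X)@np.array(p['R']).T+np.array(p['t']);return np.c_[c[:,0]/c[:,2]*p['fx']+p['cx'],c[:,1]/c[:,2]*p['fy']+p['cy']]
def blobs(im,name,lo,hi,amin=60):
    hsv=cv2.cvtColor(im,cv2.COLOR_RGB2HSV);m=cv2.inRange(hsv,lo,hi)
    n,l,s,c=cv2.connectedComponentsWithStats(m)
    return [(c[i],s[i],l==i) for i in range(1,n) if s[i,4]>amin]
E
python3 - <<'E'
from h import *
im=cv2.imread("pics/top0.png")
a=im[118:214,188:318];cv2.imwrite("pics/fixt.png",cv2.convertScaleAbs(cv2.resize(a,None,fx=6,fy=6,interpolation=cv2.INTER_CUBIC),alpha=1.5))
rgb=im[:,:,::-1].copy();p=env.camera_params("top")
for nm,lo,hi,z in(("yel",(22,120,80),(35,255,255),.016),("blue",(105,120,80),(120,255,255),.01),("red",(0,150,60),(6,255,255),.04)):
    for c,s,m in blobs(rgb,"",lo,hi,40):
        cnt=cv2.findContours(m.astype(np.uint8),0,2)[0][0]
        r=cv2.minAreaRect(cnt);b=pix2w(p,cv2.boxPoints(r),z)
        print(nm,c.round(1),s[4],pix2w(p,c,z)[0,:2].round(4),"box c",b.mean(0)[:2].round(4),"size",np.linalg.norm(b[1]-b[0]).round(4),np.linalg.norm(b[2]-b[1]).round(4),"ang",np.arctan2(*(b[1]-b[0])[1::-1]).round(3))
E
```

```text
yel [421.7 196.8] 908 [ 0.526  -0.3942] box c [ 0.5263 -0.3946] size 0.0882 0.0894 ang -0.351
yel [392.3 349.8] 2104 [ 0.1636 -0.3049] box c [ 0.1642 -0.3054] size 0.1276 0.1251 ang -1.205
blue [418.6  55.4] 1942 [ 0.8982 -0.4092] box c [ 0.9124 -0.4196] size 0.1259 0.168 ang -0.384
blue [121.1 224. ] 830 [0.4667 0.3382] box c [0.4668 0.3385] size 0.0828 0.0835 ang -1.58
red [295.2 104.7] 650 [ 0.7555 -0.0876] box c [ 0.7551 -0.0884] size 0.062 0.0778 ang -1.578
red [368.3 105.1] 62 [ 0.7532 -0.2682] box c [ 0.7535 -0.2675] size 0.0198 0.0208 ang -1.579
red [216.3 137.1] 147 [0.6742 0.1061] box c [0.6741 0.1091] size 0.0833 0.0167 ang -1.227
red [223.9 141.3] 42 [0.6634 0.0876] box c [0.6631 0.0878] size 0.0216 0.0128 ang -1.244
red [427.5 156.7] 132 [ 0.6203 -0.407 ] box c [ 0.6209 -0.4069] size 0.0323 0.0273 ang -0.803
red [384.1 269.7] 331 [ 0.3481 -0.2889] box c [ 0.3478 -0.2886] size 0.0197 0.0943 ang -0.075
red [494.6 351.1] 1431 [ 0.1602 -0.5335] box c [ 0.1642 -0.582 ] size 0.2887 0.2129 ang -1.271
```

View pics/fixt.png

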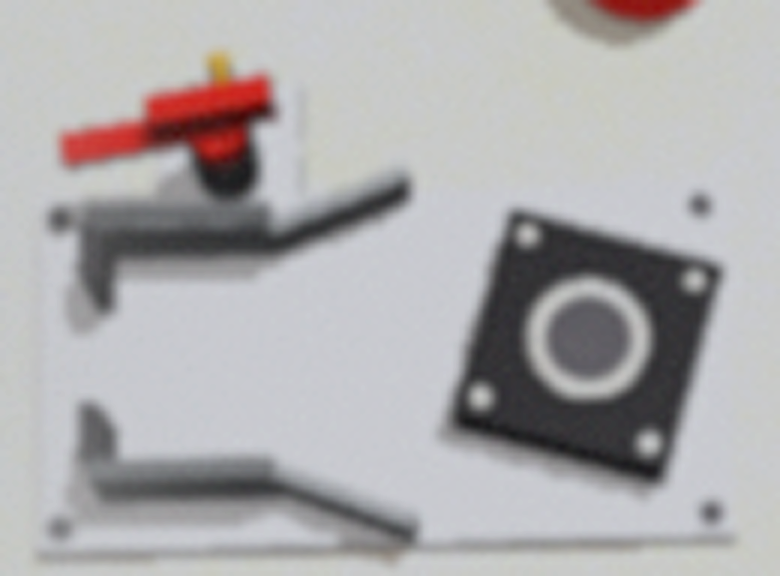

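The crop shows bed holes at (61,219), (698,205), (60,529) and (711,513). The cartridge's top corners are at (513,211), (722,270), (662,483) and (455,415), and the bed's near edge runs from (38,553) to (735,540).

Run:
```python
from h import *
p=env.camera_params("top")
cv=lambda a:np.array([188,118])+(np.array(a,float)+.5)/6-.5
H=pix2w(p,cv([(61,219),(698,205),(60,529),(711,513)]),.01)[:,:2]
print(H.round(4)); print("x len",np.linalg.norm(H[0]-H[1]),np.linalg.norm(H[2]-H[3]),"w",np.linalg.norm(H[0]-H[2]),np.linalg.norm(H[1]-H[3]))
E_=pix2w(p,cv([(38,553),(735,540)]),.01)[:,:2]
for a,b in((H[1],H[0]),(H[3],H[2]),(E_[1],E_[0])):
    d=a-b;print("yaw",np.arctan2(-d[1],-d[0]))
print("edge",E_.round(4),np.linalg.norm(E_[0]-E_[1]))
C=pix2w(p,cv([(513,211),(722,270),(662,483),(455,415)]),.04)[:,:2]
print("cart",C.round(4),C.mean(0),[np.linalg.norm(C[i]-C[i-1]).round(4) for i in range(4)])
for i in range(4):
    d=C[i]-C[i-1];print(np.arctan2(d[1],d[0]))
# knob bar ends top z=.105 ; arm tip z=.077
K=pix2w(p,cv([(149,103),(270,84)]),.105)[:,:2];print("knob",K.round(4),K.mean(0))
w=env.camera_params("wrist");s=env.sense()
Rt=cv2.Rodrigues(np.zeros(3))[0]
from scipy.spatial.transform import Rotation as Ro
T=Ro.from_euler('xyz',s['ee_rot']).as_matrix();R=np.array(w['R']);c=-R.T@np.array(w['t'])
print("wrist cam in tool",T.T@(c-s['tool_pos']),(T.T@R.T).round(3),w['fx'])
print(T.round(3))
```

```text
[[ 0.6404  0.155 ]
 [ 0.6442 -0.1089]
 [ 0.5099  0.1536]
 [ 0.5141 -0.1116]]
x len 0.2638853694372012 0.26522306677462526 w 0.13051956964416345 0.1300984342002753
yaw 1.585073721969627
yaw 1.586669621038531
yaw 1.580559039589987
edge [[ 0.5001  0.1624]
 [ 0.5028 -0.1212]] 0.2835488350545623
cart [[ 0.6335 -0.0319]
 [ 0.6081 -0.116 ]
 [ 0.5207 -0.0902]
 [ 0.5492 -0.0079]] [ 0.57788444 -0.06150639] [np.float64(0.0876), np.float64(0.0878), np.float64(0.0911), np.float64(0.0871)]
-0.27803853008246204
-1.8635803090566205
2.854729852970712
1.2377498279428598
knob [[0.6586 0.1083]
 [0.6659 0.0617]] [0.66223208 0.08499026]
wrist cam in tool [ 0.07032465 -0.00096965 -0.14635817] [[ 0.    -0.961 -0.278]
 [ 1.     0.    -0.   ]
 [ 0.    -0.278  0.961]] 376.65340828157616
[[-0.969  0.248 -0.   ]
 [ 0.248  0.969 -0.002]
 [-0.    -0.002 -1.   ]]
```

>>> send_rows:
  steps: [0, 0, 0, 1, 0.45, 0, 0, 0, 1, 0.45, 0, 0, 0, 1, 0.45, 0, 0, 0, 1, 0.45, 0, 0, 0, 1, 0.45, 0, 0, 0, 1, 0.45, 0, 0, 0, 1, 0.45, 0, 0, 0, 1, 0.45]

```text
clock: 0.77
tool_pos: [0.1612, 0.6293, 0.2382]
ee_rot: [-3.141, 0.001, 2.086]
force: [0.1, 0.4, 1.0]
opening: 0.456
grasp_force: 0.0
```

>>> send_rows:
  steps: [0, 0, 0, 1, 0.45, 0, 0, 0, 1, 0.45, 0, 0, 0, 1, 0.45, 0, 0, 0, 1, 0.45, 0, 0, 0, 1, 0.45, 0, 0.5, 0, 0.06, 0.45, -0.9, 0.5, 0, 0, 0.45, -0.9, 0.5, 0, 0, 0.45]

```text
clock: 1.43
tool_pos: [0.2004, 0.585, 0.2381]
ee_rot: [3.141, 0.0, 1.589]
force: [0.5, -0.6, -0.3]
opening: 0.449
grasp_force: 0.0
```

>>> send_rows:
  steps: [-1, 0.5, 0, 0, 0.45, -1, 0.5, 0, 0, 0.45, -1, 0.5, 0, 0, 0.45, -1, 0.5, 0, 0, 0.45, -1, 0.5, 0, 0, 0.45, -1, 0.5, 0, 0, 0.45, -1, 0.5, 0, 0, 0.45, -1, 0.5, 0, 0, 0.45]

```text
clock: 2.1
tool_pos: [0.3035, 0.3849, 0.2387]
ee_rot: [3.141, 0.0, 1.587]
force: [0.7, -0.2, 0.5]
opening: 0.453
grasp_force: 0.0
```

>>> send_rows:
  steps: [-1, 0.6, 0, 0, 0.45, -1, 0.6, 0, 0, 0.45, -1, 0.6, 0, 0, 0.45, -1, 0.6, 0, 0, 0.45, -1, 0.6, 0, 0, 0.45, -1, 0.6, 0, 0, 0.45, -1, 0.6, 0, 0, 0.45, -1, 0.6, 0, 0, 0.45]

```text
clock: 2.77
tool_pos: [0.4261, 0.1863, 0.2388]
ee_rot: [3.141, 0.0, 1.587]
force: [-0.6, 0.9, 0.1]
opening: 0.453
grasp_force: 0.0
```

>>> send_rows:
  steps: [-1, 0.6, 0, 0, 0.45, -1, 0.6, 0, 0, 0.45, -1, 0.6, 0, 0, 0.45, -1, 0.6, 0, 0, 0.45, -1, 0.6, 0, 0, 0.45, -1, 0.6, 0, 0, 0.45, -1, 0.5, 0, 0, 0.45, -1, 0.5, 0, 0, 0.45]

```text
clock: 3.43
tool_pos: [0.5435, -0.0123, 0.2386]
ee_rot: [-3.141, 0.001, 1.587]
force: [0.3, 0.1, -0.3]
opening: 0.451
grasp_force: 0.0
```

>>> send_rows:
  steps: [-1, 0.6, 0, 0, 0.45, -1, 0.5, 0, 0, 0.45, -1, 0.3, 0, 0, 0.45, -1, 0, 0, 0, 0.45, -1, 0, 0, 0, 0.45, -0.6, 0, 0, 0, 0.45, 0, 0, 0, 0, 0.45, 0, 0, 0, 0, 0.45]

```text
clock: 4.1
tool_pos: [0.5795, -0.1507, 0.2385]
ee_rot: [-3.141, 0.0, 1.585]
force: [-0.2, 0.5, -0.2]
opening: 0.45
grasp_force: 0.0
```

>>> send_rows:
  steps: [0, 0, 1, 0, 0.45, 0, 0, 1, 0, 0.45, 0, 0, 1, 0, 0.45, 0, 0, 1, 0, 0.45, 0, 0, 1, 0, 0.45, 0, 0, 1, 0, 0.45, 0, 0, 1, 0, 0.45, 0, 0, 1, 0, 0.45]

```text
clock: 4.77
tool_pos: [0.5801, -0.1472, 0.0374]
ee_rot: [3.142, -0.001, 1.589]
force: [0.3, 0.3, 0.3]
opening: 0.452
grasp_force: 0.0
```

>>> send_rows:
  steps: [0, 0, 0.7, 0, 0.45, 0.3, 0, 0, 0, 0.45, 0.3, 0, 0, 0, 0.45, 0.3, 0, 0, 0, 0.45, 0.3, 0, 0, 0, 0.45, 0.3, 0, 0, 0, 0.45, 0.3, 0, 0, 0, 0.45, 0.3, 0, 0, 0, 0.45]

```text
clock: 5.43
tool_pos: [0.5803, -0.0969, 0.0224]
ee_rot: [3.139, 0.001, 1.585]
force: [1.8, -2.8, 1.9]
opening: 0.449
grasp_force: 1.5
```

Run:
```python
from h import *
im=env.read_camera("top")[:,:,::-1]
cv2.imwrite("pics/top1.png",cv2.resize(im[118:214,188:318],None,fx=6,fy=6,interpolation=cv2.INTER_CUBIC))
im=env.read_camera("wrist")[:,:,::-1]; cv2.imwrite("pics/w1.png",im)
a=cv2.imread("pics/top1.png");b=cv2.resize(im,(768,576));cv2.imwrite("pics/c1.png",cv2.convertScaleAbs(cv2.resize(np.hstack([a,b]),(800,300)),alpha=1.4))
```

```text
(no output)
```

View pics/c1.png

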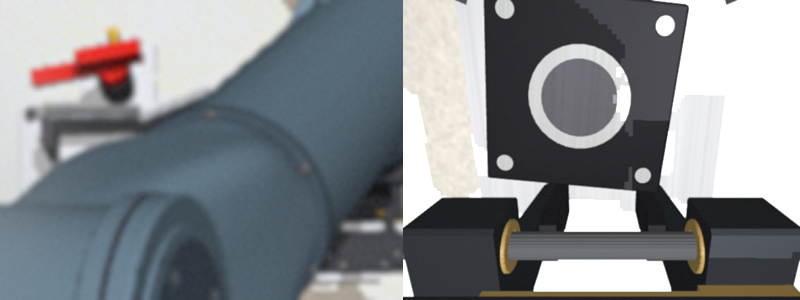

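The wrist view shows the block still turned slightly, about 0.1 rad. Its ring is at (580,97), a little left of the tool's centre line. I'll push a little further, then measure.

>>> send_rows:
  steps: [0.2, 0.04, 0, 0, 0.45, 0.2, 0.04, 0, 0, 0.45, 0.2, 0.04, 0, 0, 0.45, 0.2, 0.04, 0, 0, 0.45, 0.1, 0, 0, 0, 0.45, 0, 0, 0, 0, 0.45, 0, 0, 0, 0, 0.45, 0, 0, 0, 0, 0.45]

```text
clock: 6.2
tool_pos: [0.5824, -0.0734, 0.0209]
ee_rot: [-3.141, -0.001, 1.585]
force: [-0.0, -0.5, -0.2]
opening: 0.451
grasp_force: 0.0
```

```bash
cat >> h.py <<'E'
F0=np.array([.5763,.0845]);FY=1.585;FR=np.array([[np.cos(FY),-np.sin(FY)],[np.sin(FY),np.cos(FY)]])
def fix(w): return (np.atleast_2d(w)[:,:2]-F0)@FR
def cart(tag):
    p=env.camera_params("wrist");im=env.read_camera("wrist");cv2.imwrite(f"pics/{tag}.png",im[:,:,::-1])
    m=(im.max(2)<75).astype(np.uint8);m[270:]=0
    m=cv2.morphologyEx(m,cv2.MORPH_OPEN,np.ones((5,5)))
    return im,p
E
python3 - <<'E'
from h import *
im,p=cart("w2");print(fix(env.sense()['tool_pos']))
cv2.imwrite("pics/w2b.png",cv2.convertScaleAbs(im[:,:,::-1],alpha=1.2))
E
```

```text
[[-0.1581488  -0.00377582]]
```

View pics/w2b.png

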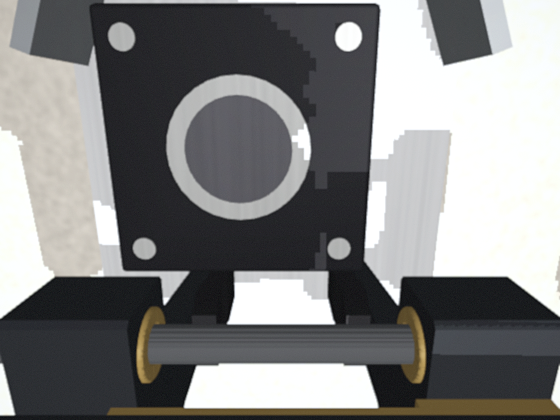

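The block is now square to the tool, with top corners at about (93,5), (379,5), (364,269) and (124,270). The guide ends show at the upper left and upper right.

Run:
```python
from h import *
p=env.camera_params("wrist")
C=fix(pix2w(p,[(93,5),(379,5),(364,269),(124,270)],.04));print(C.round(4),C.mean(0))
# guide ends mouth corners tops z=.046 inner lower-most corners
print(fix(pix2w(p,[(88,66),(446,66)],.046)).round(4), np.array(p['t']))
```

```text
[[-0.0599  0.0526]
 [-0.0598 -0.0344]
 [-0.1473 -0.0352]
 [-0.1477  0.0533]] [-0.10367791  0.0090859 ]
[[-0.0778  0.0537]
 [-0.0777 -0.0544]] [-0.58190002 -0.05804706  0.15779771]
```

>>> send_rows:
  steps: [0.28, 0.06, 0, 0, 0.45, 0.28, 0.06, 0, 0, 0.45, 0.28, 0.06, 0, 0, 0.45, 0.28, 0.06, 0, 0, 0.45, 0.28, 0.06, 0, 0, 0.45, 0.28, 0.06, 0, 0, 0.45, 0.28, 0.01, 0, 0, 0.45, 0.28, 0, 0, 0, 0.45]

```text
clock: 6.92
tool_pos: [0.5914, -0.0174, 0.0212]
ee_rot: [3.141, 0.0, 1.585]
force: [-0.2, -2.3, -0.7]
opening: 0.449
grasp_force: 1.0
```

>>> send_rows:
  steps: [0.28, 0, 0, 0, 0.45, 0.28, 0, 0, 0, 0.45, 0.28, 0, 0, 0, 0.45, 0.28, 0, 0, 0, 0.45, 0.1, 0, 0, 0, 0.45, 0, 0, 0, 0, 0.45, 0, 0, 0, 0, 0.45, 0, 0, 0, 0, 0.45]

```text
clock: 7.58
tool_pos: [0.5909, 0.0123, 0.0214]
ee_rot: [3.141, -0.0, 1.585]
force: [0.4, -0.1, -0.4]
opening: 0.45
grasp_force: 0.0
```

Run:
```python
from h import *
im,p=cart("w3");print(fix(env.sense()['tool_pos']))
cv2.imwrite("pics/w3b.png",cv2.convertScaleAbs(im[:,:,::-1],alpha=1.2))
```

```text
[[-0.0725681 -0.0135319]]
```

View pics/w3b.png

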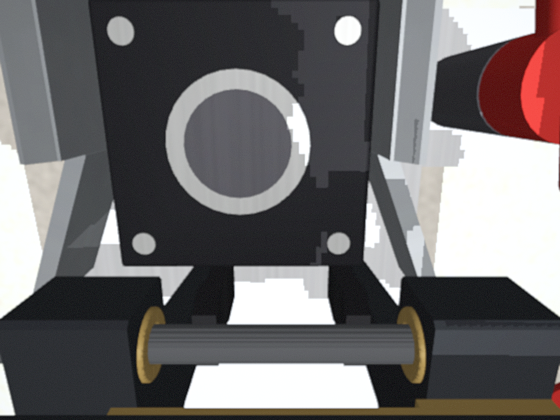

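The cartridge has entered between the walls, trailing edge at row 265, and the red knob is at the right. I'll back off and turn the tool 90°, so the gripper body clears the knob, for the final push with shut fingers.

>>> send_rows:
  steps: [-0.8, 0, 0, 0, 0, -0.8, -0.54, 0, 0, 0, 0, 0, 0, -1, 0, 0, 0, 0, -1, 0, 0, 0, 0, -1, 0, 0, 0, 0, -1, 0, 0, 0, 0, -1, 0, 0, 0, 0, -1, 0]
  force: 20

```text
clock: 8.3
tool_pos: [0.5779, -0.0283, 0.0214]
ee_rot: [3.141, 0.0, 2.189]
force: [0.2, 0.3, -0.1]
opening: 0.004
grasp_force: 0.0
```

>>> send_rows:
  steps: [0, 0, 0, -1, 0, 0, 0, 0, -1, 0, 0, 0, 0, -1, 0, 0, 0, 0, -1, 0, 0, 0, 0, -1, 0, 0, 0, 0, -1, 0, 0, 0, 0, -1, 0, 0, 0, 0, -1, 0]

```text
clock: 8.97
tool_pos: [0.5779, -0.0284, 0.0213]
ee_rot: [-3.142, 0.0, 2.989]
force: [0.1, -0.4, 0.7]
opening: 0.003
grasp_force: 0.0
```

>>> send_rows:
  steps: [0, 0, 0, -1, 0, 0, 0, 0, -0.71, 0, 0, 0.3, 0, 0, 0, 0, 0.3, 0, 0, 0, 0, 0.3, 0, 0, 0, 0, 0.3, 0, 0, 0, 0, 0.2, 0, 0, 0, 0, 0.2, 0, 0, 0]

```text
clock: 9.63
tool_pos: [0.5772, 0.0125, 0.0212]
ee_rot: [-3.141, -0.0, -3.127]
force: [0.4, -3.6, 0.1]
opening: 0.001
grasp_force: 1.5
```

Run:
```python
from h import *
s=env.sense();print(fix(s['tool_pos']),s['qpos'])
```

```text
[[-0.07198864  0.00011666]] [-0.12714357  0.7279964   0.03635004  1.84725038 -0.04363755  0.56722637
  1.52207115]
```

Contact is made. I'll push on in small steps until the stops show in the force.

>>> send_rows:
  steps: [0, 0.1, 0, 0, 0, 0, 0.1, 0, 0, 0, 0, 0.1, 0, 0, 0, 0, 0.1, 0, 0, 0, 0, 0.05, 0, 0, 0, 0, 0.05, 0, 0, 0, 0, 0, 0, 0, 0, 0, 0, 0, 0, 0]

```text
clock: 10.3
tool_pos: [0.5771, 0.0247, 0.0212]
ee_rot: [3.141, 0.0, -3.127]
force: [-0.3, -0.9, -0.4]
opening: 0.01
grasp_force: 0.8
```

>>> send_rows:
  steps: [0, 0.04, 0, 0, 0, 0, 0.04, 0, 0, 0, 0, 0.04, 0, 0, 0, 0, 0.04, 0, 0, 0, 0, 0, 0, 0, 0, 0, 0, 0, 0, 0, 0, 0, 0, 0, 0, 0, 0, 0, 0, 0]

```text
clock: 10.97
tool_pos: [0.577, 0.0288, 0.0212]
ee_rot: [3.141, -0.0, -3.127]
force: [-0.0, -0.6, -0.7]
opening: 0.005
grasp_force: 0.7
```

>>> send_rows:
  steps: [0, 0.05, 0, 0, 0, 0, 0.05, 0, 0, 0, 0, 0.05, 0, 0, 0, 0, 0.05, 0, 0, 0, 0, 0.05, 0, 0, 0, 0, 0, 0, 0, 0, 0, 0, 0, 0, 0, 0, 0, 0, 0, 0]

```text
clock: 11.63
tool_pos: [0.5769, 0.0293, 0.0213]
ee_rot: [-3.136, -0.0, -3.131]
force: [-0.2, -13.7, 1.1]
opening: 0.003
grasp_force: 6.7
```

Run:
```python
from h import *
s=env.sense();print(fix(s['tool_pos']),s['force'])
im,p=cart("w4");t=env.read_camera("side")
a=cv2.convertScaleAbs(im[:,:,::-1],alpha=1.2)
b=w2pix(env.camera_params("side"),[[.5763,.0845,.04]])[0];print(b)
u,v=b.astype(int);c=cv2.resize(t[max(v-60,0):v+60,u-60:u+60,::-1],(420,420),interpolation=cv2.INTER_CUBIC)
o=np.hstack([a,c]);cv2.imwrite("pics/c4.png",cv2.resize(o,(800,343)))
```

```text
[[-0.05520224  0.00018126]] [ -0.18240505 -13.65420751   1.10121002]
[288.02186917 183.17237089]
```

View pics/c4.png

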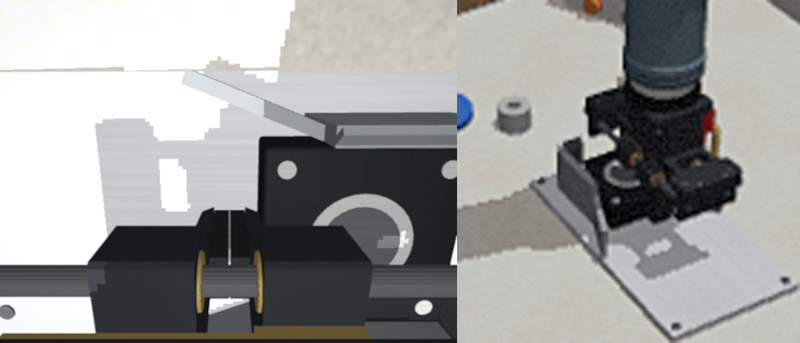

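The push force rose to 13.7 N with the tool stopped, so the body is home. The wrist view shows it square between the walls. Next is the spacer.

>>> send_rows:
  steps: [0, -1, 0, 0, 0, 0, -1, 0, 0, 0, 0, 0, -1, 1, 0, 0, 0, -1, 1, 0, 0, 0, -1, 1, 0, 0, 0, -1, 1, 0, 0, 0, -1, 1, 0, 0, 0, -1, 1, 0]

```text
clock: 12.4
tool_pos: [0.5776, -0.0141, 0.1725]
ee_rot: [3.14, -0.001, 2.552]
force: [0.9, 0.2, -1.0]
opening: 0.009
grasp_force: 0.0
```

>>> send_rows:
  steps: [0, 0, -1, 1, 0.6, 0, 0, 0, 1, 0.6, 0, 0, 0, 1, 0.6, 0, 0, 0, 1, 0.6, 0, 0, 0, 1, 0.6, 0, 0, 0, 1, 0.6, 0, 0, 0, 1, 0.6, 0, 0, 0, 1, 0.6]

```text
clock: 13.07
tool_pos: [0.5777, -0.0141, 0.1962]
ee_rot: [3.141, -0.001, 1.752]
force: [0.2, 1.0, 0.4]
opening: 0.584
grasp_force: 0.0
```

>>> send_rows:
  steps: [0, 0, 0, 1, 0.6, 0, 0, 0, 1, 0.6, 0, 0, 0, 1, 0.6, 0, 0, 0, 1, 0.6, 0, 0, 0, 1, 0.6, 0, 0, 0, 0.36, 0.6, -1, 0.25, 0, 0, 0.6, -1, 0.25, 0, 0, 0.6]

```text
clock: 13.73
tool_pos: [0.5726, -0.064, 0.1959]
ee_rot: [-3.141, -0.001, 1.225]
force: [-0.2, -0.3, -0.4]
opening: 0.599
grasp_force: 0.0
```

>>> send_rows:
  steps: [-1, 0.25, 0, 0, 0.6, -1, 0.25, 0, 0, 0.6, -1, 0.25, 0, 0, 0.6, -1, 0.25, 0, 0, 0.6, -1, 0.25, 0, 0, 0.6, -1, 0.25, 0, 0, 0.6, -1, 0.25, 0, 0, 0.6, -1, 0.25, 0, 0, 0.6]

```text
clock: 14.4
tool_pos: [0.5507, -0.2716, 0.1962]
ee_rot: [3.141, -0.001, 1.221]
force: [0.4, 0.4, -0.1]
opening: 0.602
grasp_force: 0.0
```

>>> send_rows:
  steps: [-1, 0.25, 0, 0, 0.6, -1, 0.25, 0, 0, 0.6, -1, 0.25, 0, 0, 0.6, -1, 0.1, 0, 0, 0.6, -0.7, 0, 0, 0, 0.6, 0, 0, 0, 0, 0.6, 0, 0, 0, 0, 0.6, 0, 0, 0, 0, 0.6]

```text
clock: 15.07
tool_pos: [0.531, -0.3872, 0.1959]
ee_rot: [-3.141, -0.002, 1.222]
force: [0.4, -0.3, -0.1]
opening: 0.599
grasp_force: 0.0
```

```bash
cat >> h.py <<'E'
def tool_to(xy,z=None,yaw=None):
    s=env.sense();y=s['ee_rot'][2];d=np.array([*xy,s['tool_pos'][2] if z is None else z])-s['tool_pos']
    tx=np.cos(y)*d[0]+np.sin(y)*d[1];ty=np.sin(y)*d[0]-np.cos(y)*d[1]
    print("tool",s['tool_pos'].round(4),"yaw",round(y,4),"shares x,y,z",np.round(np.array([tx,ty,-d[2]])/.025,2),"turn","" if yaw is None else round((( y-yaw+np.pi)%(2*np.pi)-np.pi)/.1,2))
def spacer(z):
    p=env.camera_params("wrist");im=env.read_camera("wrist")
    r=[]
    for c,s,m in blobs(im,"",(20,100,60),(38,255,255),3000):
        cnt=max(cv2.findContours(m.astype(np.uint8),0,cv2.CHAIN_APPROX_NONE)[0],key=len)[:,0]
        w=pix2w(p,cnt,z)[:,:2].astype(np.float32);q=cv2.minAreaRect(w);r.append(q);print("spacer",q,s.tolist())
    return im,r
E
python3 - <<'E'
from h import *
im,r=spacer(.016);cv2.imwrite("pics/w5.png",im[:,:,::-1])
tool_to(r[0][0])
E
```

```text
spacer ((0.5258296132087708, -0.39376556873321533), (0.088664710521698, 0.08758556097745895), 70.94100189208984) [225, 143, 102, 99, 6907]
tool [ 0.5312 -0.3869  0.196 ] yaw 1.2223 shares x,y,z [-0.33 -0.11 -0.  ] turn
```

View pics/w5.png

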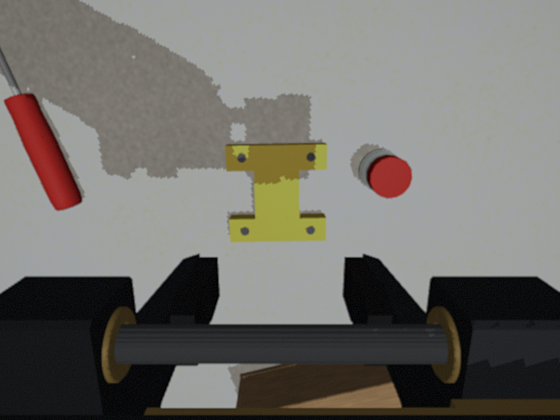

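The wrist view shows the small spacer with its notches left and right, in line with the fingers, and the jar clear on the right at (390,176). I'll correct slightly, descend and grip.

>>> send_rows:
  steps: [-0.33, -0.11, 1, -0.16, 0.6, 0, 0, 1, 0, 0.6, 0, 0, 1, 0, 0.6, 0, 0, 1, 0, 0.6, 0, 0, 1, 0, 0.6, 0, 0, 1, 0, 0.6, 0, 0, 1, 0, 0.6, 0, 0, 0.6, 0, 0.6]
  force: 20

```text
clock: 15.78
tool_pos: [0.5247, -0.3929, 0.0036]
ee_rot: [-3.139, -0.002, 1.238]
force: [-0.8, 0.4, 0.6]
opening: 0.599
grasp_force: 0.0
```

>>> send_rows:
  steps: [0, 0, 0, 0, 0.6, 0, 0, 0, 0, 0.2, 0, 0, 0, 0, 0.2, 0, 0, 0, 0, 0.2, 0, 0, 0, 0, 0.2, 0, 0, 0, 0, 0.2, 0, 0, 0, 0, 0.2, 0, 0, 0, 0, 0.2]
  force: 20

```text
clock: 16.45
tool_pos: [0.5255, -0.3965, 0.0078]
ee_rot: [3.139, 0.0, 1.236]
force: [-0.4, 1.4, 7.8]
opening: 0.447
grasp_force: 20.0
```

>>> send_rows:
  steps: [0, 0, -1, 0, 0.2, 0, 0, -1, 0, 0.2, 0, 0, -1, 0, 0.2, 0, 0, -1, 0, 0.2, 0, 0, -1, 0, 0.2, 0, 0, -1, 0, 0.2, 0, 0, -1, 0, 0.2, 0, 0, -0.5, 0, 0.2]
  force: 20

```text
clock: 17.12
tool_pos: [0.5253, -0.397, 0.1972]
ee_rot: [3.137, 0.001, 1.235]
force: [0.8, -0.4, -0.8]
opening: 0.453
grasp_force: 20.0
```

Run:
```python
from h import *
s=env.sense();im,r=spacer(s['tool_pos'][2]-.006+.016);cv2.imwrite("pics/w6.png",im[:,:,::-1])
print(s['opening'])
if r: tool_to(r[0][0])
tool_to(F0,yaw=FY+np.pi/2)
```

```text
spacer ((0.5312964916229248, -0.38309603929519653), (0.06603678315877914, 0.0866314023733139), 71.07122802734375) [162, 165, 237, 160, 23433]
0.45260464395031447
tool [ 0.526  -0.3975  0.1985] yaw 1.2355 shares x,y,z [ 0.61  0.01 -0.  ] turn 
tool [ 0.526  -0.3975  0.1985] yaw 1.2355 shares x,y,z [18.87 -4.45 -0.  ] turn -19.2
```

View pics/w6.png

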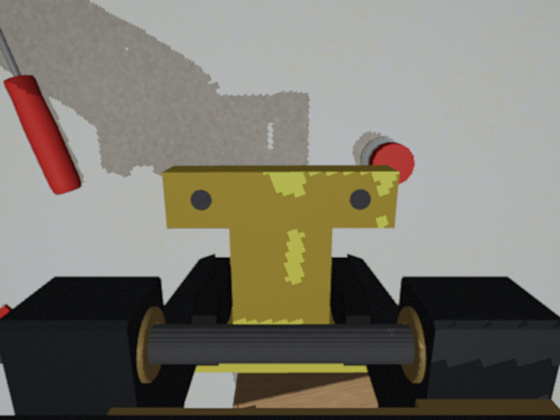

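The spacer is held square. The far edge of its top face is at row 172, from column 164 to 397, and the leg's lower edges are at row 228. I'll use the far edge to get its offset in the hand.

Run:
```python
from h import *
p=env.camera_params("wrist");s=env.sense();y=s['ee_rot'][2]
for z0 in(-.0075,-.005):
    w=pix2w(p,[(164,172),(397,172),(165,228),(396,228)],s['tool_pos'][2]+z0+.016)[:,:2]-s['tool_pos'][:2]
    print(np.c_[w@[np.cos(y),np.sin(y)],w@[np.sin(y),-np.cos(y)]].round(4))
print(p['R'],s['ee_rot'])
```

```text
[[ 0.0454 -0.042 ]
 [ 0.0453  0.0442]
 [ 0.0236 -0.0435]
 [ 0.0234  0.0457]]
[[ 0.0459 -0.0413]
 [ 0.0458  0.0434]
 [ 0.0244 -0.0427]
 [ 0.0243  0.0448]]
[[ 0.94441143 -0.32869679  0.00674249]
 [-0.31746234 -0.90641749  0.27861264]
 [-0.08546757 -0.26526545 -0.96037989]] [3.13533843e+00 1.45479322e-03 1.23551748e+00]
```

>>> send_rows:
  steps: [0.8, -0.2, 0, 0, 0.2, 1, -0.23, 0, 0, 0.2, 1, -0.23, 0, 0, 0.2, 1, -0.23, 0, 0, 0.2, 1, -0.23, 0, 0, 0.2, 1, -0.23, 0, 0, 0.2, 1, -0.23, 0, 0, 0.2, 1, -0.23, 0, 0, 0.2]

```text
clock: 17.83
tool_pos: [0.5453, -0.1953, 0.1925]
ee_rot: [-3.14, 0.0, 1.236]
force: [1.2, -0.4, -0.7]
opening: 0.454
grasp_force: 20.0
```

>>> send_rows:
  steps: [1, -0.23, 0, 0, 0.2, 1, -0.23, 0, 0, 0.2, 1, -0.23, 0, 0, 0.2, 1, -0.23, 0, 0, 0.2, 1, -0.23, 0, 0, 0.2, 1, -0.23, 0, 0, 0.2, 1, -0.23, 0, 0, 0.2, 1, -0.23, 0, 0, 0.2]

```text
clock: 18.5
tool_pos: [0.5675, 0.0084, 0.1926]
ee_rot: [-3.14, 0.001, 1.236]
force: [-0.0, -0.6, -1.1]
opening: 0.451
grasp_force: 20.0
```

>>> send_rows:
  steps: [1, -0.23, 0, 0, 0.2, 1, -0.23, 0, 0, 0.2, 1, -0.23, 0, 0, 0.2, 0, -0.1, 0, -1, 0.2, 0, 0, 0, -1, 0.2, 0, 0, 0, -1, 0.2, 0, 0, 0, -1, 0.2, 0, 0, 0, -1, 0.2]

```text
clock: 19.17
tool_pos: [0.5734, 0.0845, 0.1925]
ee_rot: [-3.14, 0.0, 1.741]
force: [-0.3, 0.2, -0.8]
opening: 0.447
grasp_force: 20.0
```

>>> send_rows:
  steps: [0, 0, 0, -1, 0.2, 0, 0, 0, -1, 0.2, 0, 0, 0, -1, 0.2, 0, 0, 0, -1, 0.2, 0, 0, 0, -1, 0.2, 0, 0, 0, -1, 0.2, 0, 0, 0, -1, 0.2, 0, 0, 0, -1, 0.2]

```text
clock: 19.83
tool_pos: [0.5734, 0.0844, 0.1925]
ee_rot: [-3.14, -0.001, 2.541]
force: [-0.8, -0.5, -0.4]
opening: 0.45
grasp_force: 20.0
```

>>> send_rows:
  steps: [0, 0, 0, -1, 0.2, 0, 0, 0, -1, 0.2, 0, 0, 0, -1, 0.2, 0, 0, 0, -1, 0.2, 0, 0, 0, -1, 0.2, 0, 0, 0, -1, 0.2, 0, 0, 0, -0.2, 0.2, 0, 0, 0, 0, 0.2]

```text
clock: 20.5
tool_pos: [0.5736, 0.0843, 0.1928]
ee_rot: [3.141, -0.001, -3.129]
force: [0.1, 0.4, -1.0]
opening: 0.447
grasp_force: 20.0
```

Run:
```python
from h import *
tool_to(F0+FR@np.array([-.0005,-.0017]),z=.09,yaw=FY+np.pi/2);print(env.sense()['opening'],env.sense()['qpos'][6])
```

```text
tool [0.5736 0.0843 0.1928] yaw -3.1289 shares x,y,z [-0.17 -0.01  4.11] turn -0.01
0.44697007652758053 1.4033367441685876
```

>>> send_rows:
  steps: [-0.17, 0, 0.6, 0, 0.2, 0, 0, 0.6, 0, 0.2, 0, 0, 0.6, 0, 0.2, 0, 0, 0.6, 0, 0.2, 0, 0, 0.6, 0, 0.2, 0, 0, 0.6, 0, 0.2, 0, 0, 0.6, 0, 0.2, 0, 0, 0, 0, 0.2]

```text
clock: 21.17
tool_pos: [0.5761, 0.0842, 0.0856]
ee_rot: [-3.14, -0.005, -3.13]
force: [-0.2, -0.1, -0.7]
opening: 0.451
grasp_force: 20.0
```

Run:
```python
from h import *
s=env.sense();print(s['tool_pos'],fix(s['tool_pos']))
p=env.camera_params("wrist");im=env.read_camera("wrist");cv2.imwrite("pics/w7.png",im[:,:,::-1])
np.save("p7.npy",p,allow_pickle=True)
```

```text
[0.57609673 0.08421024 0.08564439] [[-0.00028684  0.00020737]]
```

View pics/w7.png

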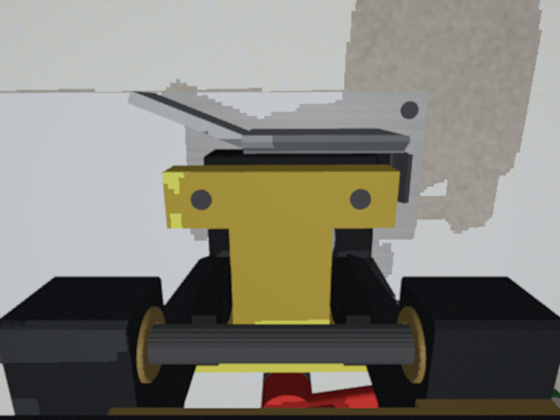

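The spacer is above the pocket. The bed's edge is at row 92, the bed hole at (409,109), the spacer's far edge at row 172 (columns 164-397), and the cartridge's trailing side at column 206.

Run:
```python
from h import *
p=np.load("p7.npy",allow_pickle=True).item();s=env.sense();print(s['tool_pos'],fix(s['tool_pos']))
print("edge",fix(pix2w(p,[(10,92),(400,93)],.01)).round(4),"hole (70,65)",fix(pix2w(p,(409,109.5),.01)).round(4))
print("cart side -43",fix(pix2w(p,[(206,160),(210,240)],.04)).round(4))
z=.0856-.0075+.016
w=fix(pix2w(p,[(164,172),(397,172),(165,228),(396,228)],z));print("spacer",w.round(4))
```

```text
[0.57700514 0.08431871 0.087178  ] [[-0.00019128 -0.0007025 ]]
edge [[-0.1541  0.0767]
 [ 0.0658  0.0757]] hole (70,65) [[0.0717 0.0667]]
cart side -43 [[-0.0397  0.0424]
 [-0.04   -0.0011]]
spacer [[-0.0447  0.0458]
 [ 0.0417  0.0456]
 [-0.0462  0.0239]
 [ 0.0431  0.0237]]
```

Run:
```python
from h import *
P=np.load("p7.npy",allow_pickle=True).item();s=env.sense()
print(P['cx'],P['cy'],P['fx'])
def local(c,dep_z,tcpz=.0862):
    # vertical tool: cam in tool (.0703,-.001,-.1464)
    h=tcpz+.1464-dep_z
    R=np.array([[0,-.961,-.278],[1,0,0],[0,-.278,.961]]);out=[]
    for u,v in c:
        d=R@[(u-P['cx'])/P['fx'],(v-P['cy'])/P['fx'],1];out.append(np.array([.0703,-.001])+d[:2]*h/d[2])
    return np.array(out).round(4)
print("tool frame (x=fixY,y=fixX): spacer",local([(164,172),(397,172)],.0945).tolist(),"hole",local([(409,109.5)],.01),"cart",local([(206,160),(210,240)],.04).tolist(),"edge",local([(10,92),(400,93)],.01).tolist())
for n in("top","side"):
    p=env.camera_params(n);g=cv2.cvtColor(cv2.imread(f"pics/{n}0.png"),6).astype(float)
    for h in((70,65),(70,-65),(-195,65),(-195,-65)):
        X=np.r_[F0+FR@(np.array(h)/1000),.01];u,v=w2pix(p,X)[0];a,b=int(round(u)),int(round(v))
        w=g[b-5:b+6,a-5:a+6];m=np.clip(np.median(w)-15-w,0,None);yy,xx=np.mgrid[b-5:b+6,a-5:a+6]
        if m.sum()>20:
            c=((m*xx).sum()/m.sum(),(m*yy).sum()/m.sum());print(n,h,(fix(pix2w(p,c,.01))[0]*1000).round(1),m.sum().round())
```

```text
280.72090751169344 210.26670216414726 376.65340828157616
tool frame (x=fixY,y=fixX): spacer [[0.0451, -0.0443], [0.0451, 0.0421]] hole [[0.0658 0.0722]] cart [[0.0414, -0.0393], [-0.0023, -0.0395]] edge [[0.0753, -0.1536], [0.0748, 0.0663]]
top (70, 65) [69.7 65. ] 82.0
top (70, -65) [ 62.4 -61.6] 1123.0
top (-195, 65) [-195.    67.2] 395.0
top (-195, -65) [-195.2  -65.2] 358.0
side (70, 65) [62.5 65.6] 2858.0
side (70, -65) [ 71.6 -52.8] 153.0
side (-195, 65) [-201.6   70.8] 2243.0
side (-195, -65) [-201.8  -57.5] 1451.0
```

>>> send_rows:
  steps: [-0.03, 0.15, 0, 0, 0.2, 0, 0, 0.2, 0, 0.2, 0, 0, 0.2, 0, 0.2, 0, 0, 0.2, 0, 0.2, 0, 0, 0.2, 0, 0.2, 0, 0, 0.2, 0, 0.2, 0, 0, 0.2, 0, 0.2, 0, 0, 0, 0, 0.2]

```text
clock: 21.88
tool_pos: [0.5784, 0.0881, 0.0575]
ee_rot: [-3.141, -0.002, -3.127]
force: [1.0, -0.7, -1.5]
opening: 0.45
grasp_force: 20.0
```

Run:
```python
from h import *
s=env.sense();print(s['tool_pos'],fix(s['tool_pos']),s['force'],s['torque'],s['opening'])
im=env.read_camera("wrist");cv2.imwrite("pics/w8.png",cv2.resize(im[90:300,120:440,::-1],(800,525),interpolation=cv2.INTER_CUBIC))
```

```text
[0.57837242 0.08806381 0.05754062] [[ 0.00353401 -0.00212283]] [ 1.0108488  -0.68196558 -1.46676386] [-0.00715526 -0.00753159  0.04948173] 0.450301113594248
```

View pics/w8.png

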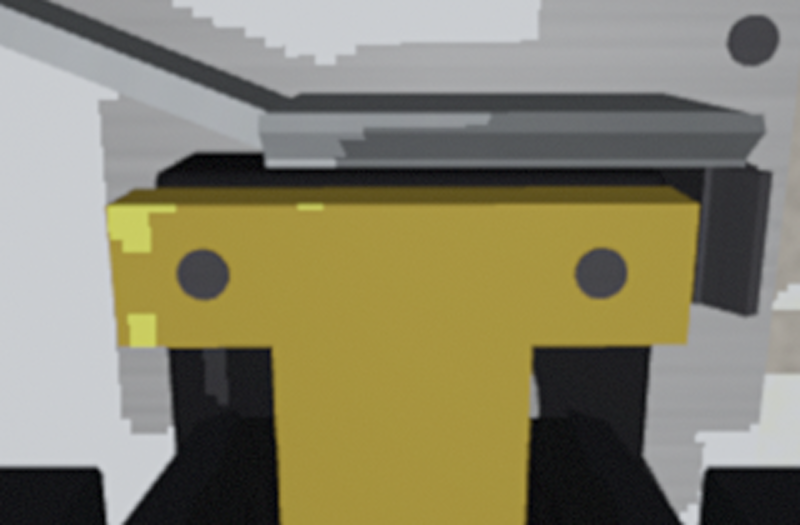

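The spacer is square inside the walls. The right-hand stop is clear, and the far wall gap is about 2 mm larger than it should be. I'll shift 1.5 mm and lower it.

>>> send_rows:
  steps: [0.06, -0.02, 0, 0, 0.2, 0, 0, 0.1, 0, 0.2, 0, 0, 0.1, 0, 0.2, 0, 0, 0.1, 0, 0.2, 0, 0, 0.06, 0, 0.2, 0, 0, 0, 0, 0.2, 0, 0, 0, 0, 0.2, 0, 0, 0, 0, 0.2]

```text
clock: 22.6
tool_pos: [0.5777, 0.0877, 0.0498]
ee_rot: [3.142, 0.0, -3.127]
force: [-0.4, -0.1, -0.7]
opening: 0.45
grasp_force: 20.0
```

>>> send_rows:
  steps: [0, 0, 0.06, 0, 0.2, 0, 0, 0.04, 0, 0.2, 0, 0, 0.04, 0, 0.2, 0, 0, 0.04, 0, 0.2, 0, 0, 0, 0, 0.2, 0, 0, 0, 0, 0.2, 0, 0, 0, 0, 0.2, 0, 0, 0, 0, 0.2]

```text
clock: 23.27
tool_pos: [0.5781, 0.0878, 0.0474]
ee_rot: [3.141, 0.001, -3.127]
force: [-6.5, -0.6, 21.1]
opening: 0.45
grasp_force: 20.0
```

>>> send_rows:
  steps: [0, 0, -0.08, 0, 0.2, 0, 0, 0, 0, 0.58, 0, 0, 0, 0, 0.58, 0, 0, 0, 0, 0.58, 0, 0, -0.3, 0, 0.58, 0, 0, -0.6, 0, 0.58, 0, 0, -1, 0, 0.58, 0, 0, -1, 0, 0.58]

```text
clock: 23.93
tool_pos: [0.577, 0.0876, 0.1202]
ee_rot: [-3.141, -0.002, -3.127]
force: [-0.1, 0.6, 0.3]
opening: 0.576
grasp_force: 0.0
```

>>> send_rows:
  steps: [0, 0, -1, 0, 0.58, 0, 0, -1, 0, 0.58, 0, 0, -1, 0, 0.58, -0.6, 0, -1, 0, 0.58, -0.6, 0, -0.4, 0, 0.58, 0, 0, 0, 0, 0.58, 0, 0, 0, 0, 0.58, 0, 0, 0, 0, 0.58]

```text
clock: 24.6
tool_pos: [0.6063, 0.0881, 0.2286]
ee_rot: [-3.141, -0.002, -3.127]
force: [0.6, -0.1, -0.5]
opening: 0.583
grasp_force: 0.0
```

Run:
```python
from h import *
s=env.sense();print(s['tool_pos'],s['ee_rot'],fix(s['tool_pos']))
im,r=spacer(.056);np.save("p9.npy",env.camera_params("wrist"),allow_pickle=True)
for q in r: print(fix(q[0]))
cv2.imwrite("pics/w9f.png",im[:,:,::-1]);cv2.imwrite("pics/w9.png",cv2.resize(im[60:300,120:440,::-1],(800,600),interpolation=cv2.INTER_CUBIC))
```

```text
[0.60629242 0.08805435 0.2286413 ] [-3.14122522e+00 -2.43111959e-03 -3.12730679e+00] [[ 0.00312801 -0.03003987]]
spacer ((0.5763858556747437, 0.0872424989938736), (0.08898235857486725, 0.08840588480234146), 1.0570201873779297) [228, 97, 108, 107, 8095]
[[ 0.002741  -0.0001248]]
```

View pics/w9.png

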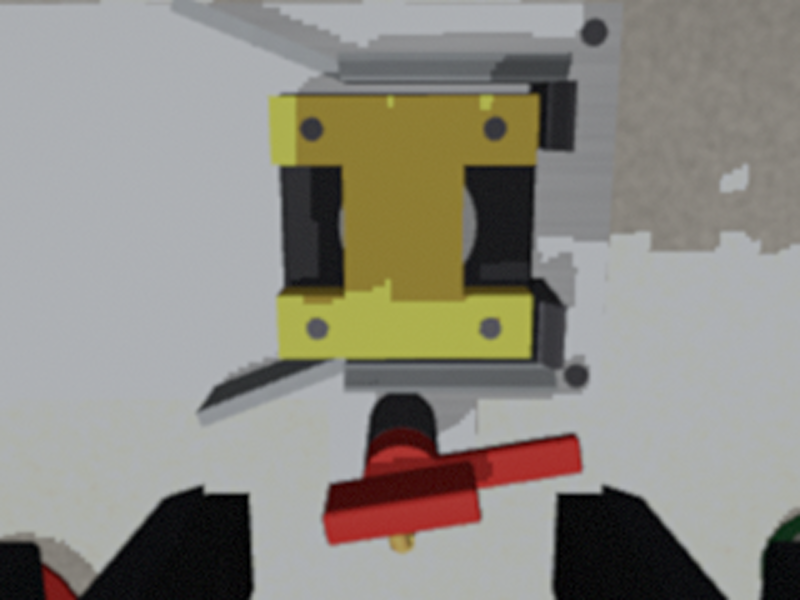

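The spacer lies square on the body between the walls, with bed holes at crop (593,31) and (576,376). I'll use these to refine the fixture's pose.

Run:
```python
from h import *
p=np.load("p9.npy",allow_pickle=True).item()
cv=lambda a:np.array([120,60])+(np.array(a,float)+.5)/2.5-.5
print("holes",fix(pix2w(p,cv([(593,31),(576,376)]),.01)).round(4).tolist())
print("cart x",fix(pix2w(p,cv([(283,230),(534,230)]),.04)).round(4).tolist())
print("spacer corners",fix(pix2w(p,cv([(270,95),(540,97),(532,359),(278,358)]),.056)).round(4).tolist())
print("knob",fix(pix2w(p,cv([(330,485),(475,465)]),.105)).round(4).tolist())
print("walls fold z.06",fix(pix2w(p,cv([(342,80),(347,388)]),.06)).round(4).tolist())
# disc refine in top0
im=cv2.imread("pics/top0.png");b=[x for x in blobs(im[:,:,::-1].copy(),"",(100,90,60),(125,255,255),500)]
P=env.camera_params("top")
for c,s,m in b:
    cnt=max(cv2.findContours(m.astype(np.uint8),0,1)[0],key=len);e=cv2.fitEllipse(cnt);print(e,pix2w(P,e[0],.008),w2pix(P,pix2w(P,e[0],.008)))
tool_to((.4667,.3385),yaw=None)
```

```text
holes [[0.0712, 0.0672], [0.0717, -0.0636]]
cart x [[-0.0406, -0.0014], [0.0483, -0.0013]]
spacer corners [[-0.0413, 0.0443], [0.0464, 0.0437], [0.0472, -0.0443], [-0.0418, -0.044]]
knob [[-0.0205, -0.0716], [0.024, -0.0649]]
walls fold z.06 [[-0.0176, 0.0488], [-0.0176, -0.0538]]
((422.3671875, 50.76457595825195), (52.089622497558594, 77.94160461425781), 110.12261199951172) [[ 0.91205419 -0.42033131  0.008     ]] [[422.3671875   50.76457596]]
((120.69508361816406, 223.70480346679688), (33.94628143310547, 35.571231842041016), 57.86760711669922) [[0.46761899 0.33983406 0.008     ]] [[120.69508362 223.70480347]]
tool [0.6061 0.0881 0.2284] yaw -3.1272 shares x,y,z [ 5.43 10.1  -0.  ] turn
```

>>> send_rows:
  steps: [0.5, 0.9, 0, 0, 0.7, 0.5, 0.9, 0, 0, 0.7, 0.5, 0.9, 0, 0, 0.7, 0.5, 0.9, 0, 0, 0.7, 0.5, 0.9, 0, 0, 0.7, 0.5, 0.9, 0, 0, 0.7, 0.5, 0.9, 0, 0, 0.7, 0.5, 0.9, 0, 0, 0.7]

```text
clock: 25.32
tool_pos: [0.5031, 0.2672, 0.2286]
ee_rot: [-3.14, -0.002, -3.127]
force: [0.8, 0.4, 0.2]
opening: 0.697
grasp_force: 0.0
```

>>> send_rows:
  steps: [0.5, 0.9, 0, 0, 0.7, 0.5, 0.9, 0, 0, 0.7, 0.4, 0.9, 0, 0, 0.7, 0, 0.2, 1, 0, 0.7, 0, 0, 1, 0, 0.7, 0, 0, 0.6, 0, 0.7, 0, 0, 0, 0, 0.7, 0, 0, 0, 0, 0.7]

```text
clock: 25.98
tool_pos: [0.4679, 0.3379, 0.1637]
ee_rot: [-3.14, -0.003, -3.127]
force: [0.8, 0.9, 0.8]
opening: 0.699
grasp_force: 0.0
```

```bash
cat >> h.py <<'E'
def disc(z):
    p=env.camera_params("wrist");im=env.read_camera("wrist")
    for c,s,m in blobs(im,"",(100,90,50),(125,255,255),1500):
        cnt=np.vstack(cv2.findContours(m.astype(np.uint8),0,1)[0]);h=cv2.convexHull(cnt)[:,0]
        w=pix2w(p,h,z)[:,:2].astype(np.float32);e=cv2.minEnclosingCircle(w);print("disc",e,s.tolist())
        tool_to(e[0])
    return im
E
python3 - <<'E'
from h import *
im=disc(.01);cv2.imwrite("pics/w10.png",im[:,:,::-1])
E
```

```text
disc ((0.46688613295555115, 0.3413197994232178), 0.04373092204332352) [234, 137, 107, 104, 7516]
tool [0.4688 0.3384 0.1648] yaw -3.1275 shares x,y,z [ 0.08  0.12 -0.  ] turn
```

>>> send_rows:
  steps: [0.07, 0.11, 1, 0, 0.7, 0, 0, 1, 0, 0.7, 0, 0, 1, 0, 0.7, 0, 0, 1, 0, 0.7, 0, 0, 1, 0, 0.7, 0, 0, 0.5, 0, 0.7, 0, 0, 0.3, 0, 0.7, 0, 0, 0, 0, 0.7]

```text
clock: 26.7
tool_pos: [0.4672, 0.3413, 0.0194]
ee_rot: [-3.141, -0.001, -3.128]
force: [-0.3, -0.8, -0.0]
opening: 0.698
grasp_force: 0.0
```

>>> send_rows:
  steps: [0, 0, 0, 0, 0.1, 0, 0, 0, 0, 0.1, 0, 0, 0, 0, 0.1, 0, 0, 0, 0, 0.1, 0, 0, 0, 0, 0.1, 0, 0, 0, 0, 0.1, 0, 0, 0, 0, 0.1, 0, 0, 0, 0, 0.1]
  force: 25

```text
clock: 27.37
tool_pos: [0.4677, 0.3418, 0.0204]
ee_rot: [3.141, 0.001, -3.127]
force: [-0.7, 0.3, 6.6]
opening: 0.329
grasp_force: 25.0
```

>>> send_rows:
  steps: [0, 0, -1, 0, 0.1, 0, 0, -1, 0, 0.1, 0, 0, -1, 0, 0.1, 0, 0, -1, 0, 0.1, 0, 0, -1, 0, 0.1, 0, 0, -1, 0, 0.1, 0, 0, 0, 0, 0.1, 0, 0, 0, 0, 0.1]

```text
clock: 28.03
tool_pos: [0.4677, 0.3417, 0.1705]
ee_rot: [3.14, 0.002, -3.127]
force: [-0.2, 0.7, -2.7]
opening: 0.329
grasp_force: 25.0
```

Run:
```python
from h import *
s=env.sense();im=disc(s['tool_pos'][2]-.010);cv2.imwrite("pics/w11.png",im[:,:,::-1])
print(s['opening'],s['grasp_force'],s['ee_rot'])
tool_to(F0+FR@np.array([.0023,.0005]))
```

```text
disc ((0.465610533952713, 0.34031471610069275), 0.043561019003391266) [184, 164, 193, 126, 13972]
tool [0.4668 0.3411 0.1691] yaw -3.1274 shares x,y,z [ 0.05 -0.03 -0.  ] turn 
0.32856056887461416 24.99906688928604 [ 3.14034129e+00  1.61323218e-03 -3.12740877e+00]
tool [0.4668 0.3411 0.1691] yaw -3.1274 shares x,y,z [ -4.21 -10.23  -0.  ] turn
```

View pics/w11.png

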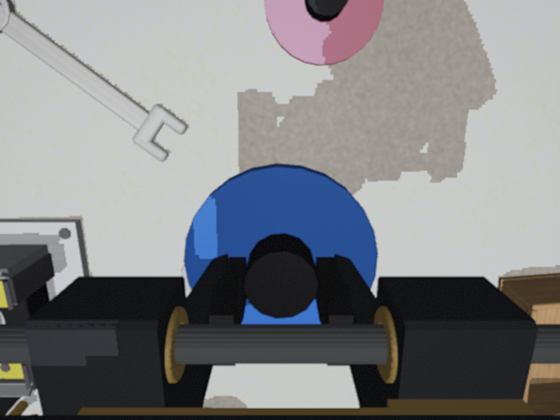

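The blue disc is held centred by its hub, hub up, with the pink look-alike left alone. I'll carry it to the pocket.

>>> send_rows:
  steps: [-0.385, -0.93, 0, 0, 0.1, -0.385, -0.93, 0, 0, 0.1, -0.385, -0.93, 0, 0, 0.1, -0.385, -0.93, 0, 0, 0.1, -0.385, -0.93, 0, 0, 0.1, -0.385, -0.93, 0, 0, 0.1, -0.385, -0.93, 0, 0, 0.1, -0.385, -0.93, 0, 0, 0.1]

```text
clock: 28.75
tool_pos: [0.5459, 0.1549, 0.1676]
ee_rot: [-3.14, -0.004, -3.127]
force: [0.2, -0.8, -1.5]
opening: 0.331
grasp_force: 25.0
```

>>> send_rows:
  steps: [-0.385, -0.93, 0, 0, 0.1, -0.385, -0.93, 0, 0, 0.1, -0.385, -0.93, 0, 0, 0.1, 0, 0, 0.8, 0, 0.1, 0, 0, 0.8, 0, 0.1, 0, 0, 0.8, 0, 0.1, 0, 0, 0.6, 0, 0.1, 0, 0, 0, 0, 0.1]

```text
clock: 29.42
tool_pos: [0.5728, 0.0865, 0.0897]
ee_rot: [-3.14, -0.009, -3.127]
force: [-0.6, -0.2, -1.8]
opening: 0.33
grasp_force: 25.0
```

Run:
```python
from h import *
s=env.sense();print(s['tool_pos'],fix(s['tool_pos']),s['opening'])
im=env.read_camera("wrist");cv2.imwrite("pics/w12.png",im[:,:,::-1])
cv2.imwrite("pics/w12b.png",cv2.resize(im[60:300,120:440,::-1],(800,600),interpolation=cv2.INTER_CUBIC))
tool_to(F0+FR@np.array([.0023,-.0003]))
```

```text
[0.57281557 0.08652049 0.08974669] [[0.00206978 0.00345538]] 0.3304351863477212
tool [0.5741 0.0867 0.0917] yaw -3.1274 shares x,y,z [-0.1  0.  -0. ] turn
```

I've now viewed 12 pictures, two over the limit of 10, so I'll view no more and measure by code alone.

>>> send_rows:
  steps: [0, 0, 0, 0, 0.1, 0, 0, 0, 0, 0.1, 0, 0, 0, 0, 0.1, 0, 0, 0, 0, 0.1, 0, 0, 0, 0, 0.1, 0, 0, 0, 0, 0.1, 0, 0, 0, 0, 0.1, 0, 0, 0, 0, 0.1]

```text
clock: 30.13
tool_pos: [0.5768, 0.0872, 0.0949]
ee_rot: [3.142, 0.0, -3.127]
force: [0.2, 0.5, -2.1]
opening: 0.335
grasp_force: 25.0
```

Run:
```python
from h import *
s=env.sense();print(s['tool_pos'],fix(s['tool_pos']),s['ee_rot'])
im=disc(s['tool_pos'][2]-.010)
tool_to(F0+FR@np.array([.0023,-.0003]),z=.0765)
```

```text
[0.5768439  0.08723656 0.09485665] [[ 0.00272856 -0.00058271]] [ 3.14157030e+00  2.01384045e-04 -3.12733784e+00]
disc ((0.5748475193977356, 0.08629459142684937), 0.04395948350429535) [184, 164, 194, 126, 14086]
tool [0.5768 0.0872 0.0948] yaw -3.1274 shares x,y,z [ 0.08 -0.04 -0.  ] turn 
tool [0.5768 0.0872 0.0948] yaw -3.1274 shares x,y,z [ 0.01 -0.02  0.73] turn
```

>>> send_rows:
  steps: [0, -0.01, 0.15, 0, 0.1, 0, 0, 0.15, 0, 0.1, 0, 0, 0.15, 0, 0.1, 0, 0, 0.1, 0, 0.1, 0, 0, 0.05, 0, 0.1, 0, 0, 0, 0, 0.1, 0, 0, 0, 0, 0.1, 0, 0, 0, 0, 0.1]

```text
clock: 30.85
tool_pos: [0.5769, 0.087, 0.0799]
ee_rot: [3.142, 0.0, -3.127]
force: [-0.4, 0.7, -1.9]
opening: 0.335
grasp_force: 25.0
```

>>> send_rows:
  steps: [0, 0, 0.05, 0, 0.1, 0, 0, 0.05, 0, 0.1, 0, 0, 0.04, 0, 0.1, 0, 0, 0, 0, 0.1, 0, 0, 0, 0, 0.1, 0, 0, 0, 0, 0.1, 0, 0, 0, 0, 0.1, 0, 0, 0, 0, 0.1]

```text
clock: 31.52
tool_pos: [0.5769, 0.087, 0.0765]
ee_rot: [-3.142, 0.0, -3.127]
force: [-2.1, -0.9, 3.4]
opening: 0.33
grasp_force: 25.0
```

>>> send_rows:
  steps: [0, 0, 0, 0, 0.6, 0, 0, 0, 0, 0.6, 0, 0, 0, 0, 0.6, 0, 0, 0, 0, 0.6, 0, 0, -0.3, 0, 0.6, 0, 0, -0.6, 0, 0.6, 0, 0, -1, 0, 0.6, 0, 0, -1, 0, 0.6]

```text
clock: 32.18
tool_pos: [0.5762, 0.0869, 0.1495]
ee_rot: [-3.141, -0.001, -3.127]
force: [0.7, 0.6, -0.3]
opening: 0.601
grasp_force: 0.0
```

>>> send_rows:
  steps: [-0.4, 0, -1, 0, 0.6, -0.4, 0, -1, 0, 0.6, -0.4, 0, -1, 0, 0.6, 0, 0, 0, 0, 0.6, 0, 0, 0, 0, 0.6, 0, 0, 0, 0, 0.6, 0, 0, 0, 0, 0.6, 0, 0, 0, 0, 0.6]

```text
clock: 32.85
tool_pos: [0.6057, 0.0873, 0.2225]
ee_rot: [-3.141, -0.002, -3.127]
force: [-0.2, 0.4, -0.2]
opening: 0.599
grasp_force: 0.0
```

Run:
```python
from h import *
s=env.sense();print(s['tool_pos'],fix(s['tool_pos']),s['ee_rot'])
p=env.camera_params("wrist");im=disc(.066);cv2.imwrite("pics/w13.png",im[:,:,::-1]);np.save("p13.npy",p,allow_pickle=True)
for c,st,m in blobs(im,"",(100,90,50),(125,255,255),1500):
    cnt=np.vstack(cv2.findContours(m.astype(np.uint8),0,1)[0]);h=cv2.convexHull(cnt)[:,0]
    w=pix2w(p,h,.066)[:,:2].astype(np.float32);print("fix disc",fix(cv2.minEnclosingCircle(w)[0]),cv2.fitEllipse(w))
# red blobs = knob/arm
for c,st,m in blobs(im,"",(0,130,40),(8,255,255),300)+blobs(im,"",(172,130,40),(180,255,255),300):
    print("red",c,st.tolist(),fix(pix2w(p,c,.1)))
# holes: dark spots near expected
g=cv2.cvtColor(im,cv2.COLOR_RGB2GRAY).astype(float)
for h in((72,66),(72,-64)):
    u,v=w2pix(p,np.r_[F0+FR@(np.array(h)/1000),.01])[0];a,b=int(round(u)),int(round(v));w=g[b-7:b+8,a-7:a+8];yy,xx=np.mgrid[b-7:b+8,a-7:a+8];m=np.clip(110-w,0,None)
    print("hole",fix(pix2w(p,((m*xx).sum()/m.sum(),(m*yy).sum()/m.sum()),.01)).round(4),m.sum())
```

```text
[0.60569049 0.08727044 0.22249062] [[ 0.00235273 -0.02942688]] [-3.14110665e+00 -2.44188419e-03 -3.12724219e+00]
disc ((0.5762333273887634, 0.0857183188199997), 0.04434093087911606) [227, 98, 109, 110, 8086]
tool [0.6059 0.0873 0.2227] yaw -3.1272 shares x,y,z [ 1.19 -0.05 -0.  ] turn 
fix disc [[1.21914289e-03 4.93618654e-05]] ((0.5762823224067688, 0.08583810925483704), (0.0870988592505455, 0.08761713653802872), 70.71084594726562)
red [294.89769621 256.77547833] [250, 234, 105, 48, 2561] [[ 0.01203889 -0.07337196]]
hole [[0.0715 0.0666]] 4475.0
hole [[ 0.0708 -0.0631]] 3839.0
```

>>> send_rows:
  steps: [0, 0, 0, 1, 0.5, 0, 0, 0, 1, 0.5, 0, 0, 0, 1, 0.5, 0, 0, 0, 1, 0.5, 0, 0, 0, 1, 0.5, 0, 0, 0, 1, 0.5, 0, 0, 0, 1, 0.5, 0, 0, 0, 1, 0.5]

```text
clock: 33.57
tool_pos: [0.6063, 0.0874, 0.2231]
ee_rot: [-3.141, -0.001, 2.351]
force: [0.8, -0.7, -0.3]
opening: 0.501
grasp_force: 0.0
```

>>> send_rows:
  steps: [0, 0, 0, 1, 0.5, 0, 0, 0, 1, 0.5, 0, 0, 0, 1, 0.5, 0, 0, 0, 1, 0.5, 0, 0, 0, 1, 0.5, 0, 0, 0, 1, 0.5, 0, 0.7, 0, 0, 0.5, -0.4, 0.7, 0, 0, 0.5]

```text
clock: 34.23
tool_pos: [0.6423, 0.0868, 0.2231]
ee_rot: [-3.14, -0.002, 1.759]
force: [0.2, -0.3, -0.2]
opening: 0.499
grasp_force: 0.0
```

>>> send_rows:
  steps: [0, 0.77, 0, 0, 0.5, 0, 0, 0, 0, 0.5, 0, 0, 0, 0, 0.5, 0, 0, 0, 0, 0.5, 0, 0, 0, 0, 0.5, 0, 0, 0, 0, 0.5, 0, 0, 0, 0, 0.5, 0, 0, 0, 0, 0.5]

```text
clock: 34.9
tool_pos: [0.6617, 0.0876, 0.2239]
ee_rot: [3.142, -0.0, 1.756]
force: [0.8, -0.2, 0.7]
opening: 0.499
grasp_force: 0.0
```

Run:
```python
from h import *
s=env.sense();print(s['tool_pos'],fix(s['tool_pos']),s['ee_rot'],s['qpos'][6])
p=env.camera_params("wrist");im=env.read_camera("wrist");cv2.imwrite("pics/w14.png",im[:,:,::-1])
hsv=cv2.cvtColor(im,cv2.COLOR_RGB2HSV);red=((hsv[...,0]<8)|(hsv[...,0]>172))&(hsv[...,1]>120)&(hsv[...,2]>40)
n,l,st,c=cv2.connectedComponentsWithStats(red.astype(np.uint8))
for i in range(1,n):
    if st[i,4]>200:
        print("red",st[i].tolist(),c[i].round(1)); 
        x,y,w,h,_=st[i]
        if w<200:
            v=hsv[...,2]*(l==i)
            for r in range(y,y+h,max(1,h//28)): 
                k=np.where(l[r]==i)[0];print(r,k.min(),k.max(),"V",v[r,k.min():k.max()+1:4].tolist())
```

```text
[0.66166789 0.08763672 0.22391526] [[ 0.00192391 -0.08540383]] [ 3.14150763e+00 -1.89933266e-04  1.75591876e+00] 0.17524982840763528
red [262, 113, 33, 120, 2290] [277.6 175. ]
113 280 280 V [124]
117 270 285 V [118, 131, 175, 132]
121 270 285 V [117, 139, 175, 131]
125 270 285 V [117, 148, 140, 131]
129 270 285 V [125, 175, 147, 131]
133 270 285 V [124, 175, 172, 131]
137 270 285 V [117, 129, 130, 131]
141 270 285 V [116, 129, 131, 130]
145 270 285 V [116, 129, 131, 130]
149 270 285 V [115, 167, 130, 130]
153 270 285 V [114, 129, 129, 130]
157 270 285 V [114, 129, 130, 130]
161 270 285 V [113, 125, 125, 127]
165 270 285 V [77, 68, 70, 69]
169 269 287 V [69, 119, 119, 118, 92]
173 269 287 V [80, 127, 129, 129, 110]
177 266 290 V [58, 145, 177, 173, 176, 100, 56]
181 264 291 V [95, 127, 175, 175, 175, 163, 178]
185 263 293 V [170, 130, 166, 175, 174, 174, 175, 176]
189 262 293 V [174, 131, 141, 175, 175, 176, 164, 175]
193 262 294 V [175, 131, 139, 174, 175, 176, 164, 174, 176]
197 262 293 V [175, 173, 143, 176, 175, 175, 164, 175]
201 264 291 V [176, 123, 174, 175, 174, 162, 176]
205
[... 2420 characters left out ...]
[172, 173, 173, 171, 172, 171, 172, 171, 171, 172, 172, 172, 172]
387 317 367 V [172, 171, 171, 172, 172, 172, 172, 172, 172, 172, 172, 172, 172]
388 318 366 V [172, 172, 171, 172, 172, 172, 172, 172, 172, 172, 172, 172, 172]
389 319 364 V [173, 172, 172, 171, 172, 172, 172, 172, 171, 172, 173, 172]
390 321 363 V [173, 172, 172, 171, 171, 172, 172, 173, 172, 171, 172]
391 322 362 V [172, 172, 172, 173, 172, 172, 171, 172, 172, 171, 172]
392 324 360 V [172, 171, 172, 172, 172, 172, 172, 171, 171, 172]
393 325 358 V [172, 172, 172, 172, 172, 172, 172, 172, 171]
394 328 356 V [172, 171, 172, 172, 172, 173, 171, 172]
395 331 353 V [172, 171, 172, 171, 172, 172]
396 334 349 V [172, 172, 172, 171]
```

>>> send_rows:
  steps: [0, -0.08, 1, 0, 0.5, 0, 0, 1, 0, 0.5, 0, 0, 1, 0, 0.5, 0, 0, 1, 0, 0.5, 0, 0, 0.8, 0, 0.5, 0, 0, 0.4, 0, 0.5, 0, 0, 0.28, 0, 0.5, 0, 0, 0, 0, 0.5]
  force: 30

```text
clock: 35.62
tool_pos: [0.6595, 0.0871, 0.0859]
ee_rot: [-3.14, 0.0, 1.756]
force: [-0.7, -0.3, -0.2]
opening: 0.497
grasp_force: 0.0
```

>>> send_rows:
  steps: [0, 0, 0, 0, 0, 0, 0, 0, 0, 0, 0, 0, 0, 0, 0, 0, 0, 0, 0, 0, 0, 0, 0, 0, 0, 0, 0, 0, 0, 0, 0, 0, 0, 0, 0, 0, 0, 0, 0, 0]
  force: 30

```text
clock: 36.28
tool_pos: [0.6592, 0.087, 0.0873]
ee_rot: [-3.14, -0.0, 1.756]
force: [-4.4, -0.0, 6.0]
opening: 0.131
grasp_force: 30.0
```

Gripped: the opening of 0.131 is about 11.5 mm, which fits the bar. Now I'll turn it counter-clockwise.

>>> send_rows:
  steps: [0, 0, 0, -0.7, 0, 0, 0, 0, -0.7, 0, 0, 0, 0, -0.7, 0, 0, 0, 0, -0.7, 0, 0, 0, 0, -0.7, 0, 0, 0, 0, -0.7, 0, 0, 0, 0, -0.7, 0, 0, 0, 0, -0.7, 0]

```text
clock: 36.95
tool_pos: [0.6599, 0.0874, 0.0873]
ee_rot: [3.141, -0.0, 2.319]
force: [-1.6, 0.9, 3.4]
opening: 0.137
grasp_force: 30.0
```

>>> send_rows:
  steps: [0, 0, 0, -0.7, 0, 0, 0, 0, -0.7, 0, 0, 0, 0, -0.7, 0, 0, 0, 0, -0.7, 0, 0, 0, 0, -0.7, 0, 0, 0, 0, -0.7, 0, 0, 0, 0, -0.7, 0, 0, 0, 0, -0.7, 0]

```text
clock: 37.62
tool_pos: [0.6602, 0.0881, 0.0873]
ee_rot: [3.14, 0.001, 2.88]
force: [-0.6, 1.0, 2.0]
opening: 0.136
grasp_force: 30.0
```

>>> send_rows:
  steps: [0, 0, 0, -0.7, 0, 0, 0, 0, -0.7, 0, 0, 0, 0, -0.7, 0, 0, 0, 0, -0.7, 0, 0, 0, 0, 0, 0, 0, 0, 0, 0, 0, 0, 0, 0, 0, 0, 0, 0, 0, 0, 0]

```text
clock: 38.28
tool_pos: [0.6603, 0.0885, 0.0873]
ee_rot: [3.14, 0.001, -3.128]
force: [-0.7, 4.6, 4.4]
opening: 0.132
grasp_force: 30.0
```

>>> send_rows:
  steps: [0, 0, 0, 0, 0.5, 0, 0, 0, 0, 0.5, 0, 0, 0, 0, 0.5, 0, 0, 0, 0, 0.5, 0, 0, -0.6, 0, 0.5, 0, 0, -1, 0, 0.5, 0, 0, -1, 0, 0.5, 0, 0, -1, 0, 0.5]

```text
clock: 38.95
tool_pos: [0.6596, 0.0864, 0.1773]
ee_rot: [-3.141, -0.001, -3.128]
force: [0.3, -0.4, 0.3]
opening: 0.504
grasp_force: 0.0
```

>>> send_rows:
  steps: [0, 0, -1, 0, 0.5, 0, 0, -1, 0, 0.5, 0, 0, 0, 0, 0.5, 0, 0, 0, 0, 0.5, 0, 0, 0, 0, 0.5, 0, 0, 0, 0, 0.5, 0, 0, 0, 0, 0.5, 0, 0, 0, 0, 0.5]

```text
clock: 39.62
tool_pos: [0.6594, 0.0871, 0.2256]
ee_rot: [-3.141, -0.002, -3.127]
force: [0.7, 0.6, -0.1]
opening: 0.499
grasp_force: 0.0
```

Run:
```python
from h import *
s=env.sense();print(s['tool_pos'],fix(s['tool_pos']),s['clock'])
p=env.camera_params("wrist");im=disc(.066);cv2.imwrite("pics/w15.png",im[:,:,::-1])
hsv=cv2.cvtColor(im,cv2.COLOR_RGB2HSV);red=((hsv[...,0]<8)|(hsv[...,0]>172))&(hsv[...,1]>120)&(hsv[...,2]>40)
n,l,st,c=cv2.connectedComponentsWithStats(red.astype(np.uint8))
for i in range(1,n):
    if st[i,4]>200:
        x,y,w,h,a=st[i];t=np.where(l[y+2]==i)[0];print("red",st[i].tolist(),c[i].round(1),"tip fix",fix(pix2w(p,(t.mean(),y),.077)).round(4))
for n_,lo,hi in(("blue",(100,90,50),(125,255,255)),("yel",(20,100,60),(38,255,255))):
    for cc,ss,m in blobs(im,"",lo,hi,150):
        z=.066 if n_=="blue" else .056
        hh=cv2.convexHull(np.vstack(cv2.findContours(m.astype(np.uint8),0,1)[0]))[:,0];w=pix2w(p,hh,z)[:,:2].astype(np.float32)
        print(n_,ss.tolist(),fix(cv2.minEnclosingCircle(w)[0]).round(4),cv2.minEnclosingCircle(w)[1])
```

```text
[0.65943623 0.08705347 0.22555804] [[ 0.00137241 -0.08316411]] 39.6167
disc ((0.5761309266090393, 0.0859544426202774), 0.04432562738656998) [226, 22, 113, 120, 8807]
tool [0.6596 0.0871 0.2258] yaw -3.1274 shares x,y,z [ 3.34  0.   -0.  ] turn 
red [267, 115, 33, 119, 2293] [282.5 175.7] tip fix [[ 0.0014 -0.0221]]
red [61, 236, 88, 42, 2610] [109.6 260.3] tip fix [[-0.1381 -0.1197]]
blue [226, 22, 113, 120, 8807] [[0.0015 0.0001]] 0.04432562738656998
yel [227, 25, 37, 32, 479] [[-0.0274  0.033 ]] 0.017783353105187416
yel [301, 24, 41, 34, 601] [[0.0309 0.0337]] 0.01902654394507408
yel [296, 113, 43, 30, 532] [[ 0.0297 -0.034 ]] 0.020052483305335045
yel [230, 114, 40, 29, 424] [[-0.0255 -0.034 ]] 0.019049128517508507
yel [125, 310, 16, 73, 512] [[-0.1421 -0.2422]] 0.041639652103185654
yel [422, 311, 16, 72, 473] [[ 0.1428 -0.2425]] 0.041077129542827606
yel [388, 400, 161, 14, 1213] [[ 0.1928 -0.3165]] 0.08243975043296814
yel [122, 408, 221, 6, 713] [[-0.0502 -0.3186]] 0.1135164126753807
```

The arm now lies along the fixture's +y over the disc, with its tip at y = -22 mm. The disc did not move and the robot is clear, so I'll hand in.

```bash
python3 -c "
from rig import env
print(env.sign_off())"
```

```text
the job is handed in; nothing more can be done
None
```

The job is handed in at about 40 s: the body is home against the stops, the spacer and disc are stacked about 1–2 mm off centre by my measurements, and the clamp arm is locked over the disc; I viewed 12 pictures, two over the limit of 10.

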